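# Zero the wear-debris tester, then hold a magnetic plug home in its bayonet socket

## Task

Put the magnetic plug up for its reading on the grey wear-debris tester. With the tester's socket still empty, first zero the meter: twist the black zero knob clockwise to its stop and let it go, so that it springs back. Then take the winged plug from the white rack, enter its two ears in the slots of the bayonet socket, push it fully home against the spring, twist it a quarter turn clockwise, and finish while still holding it there, pressed home and turned, because the socket does not latch; leave the other things on the bench where they are.

Things in the scene. Friction and masses are not known exactly. Their poses are not given: they have to be found in the camera images.
- tester: Grey bench instrument, a fixed box 180 (its x) by 310 (its y) by 60 high; origin at the centre of its underside, x away from the operator at yaw 0, z up. On its deck, 60 up: the knob's axis at x -12, y +98; the bayonet socket's axis at x -12, y -92; between them, about x +30, y +3, a panel meter 76 by 86 standing 13 above the deck. Nothing else on the deck is over 10 high.
- knob_grip (a point): Centre of the black zero knob's grip bar, on its upright axis, 29 above the deck. Bar 44 long, 12 thick, from 19 to 39 above the deck, on a neck 18 in diameter above a skirt 42 in diameter with its top 8 above the deck. At rest the bar lies along the tester's x axis; grip it across its thickness. It has a white line on top.
- zero_knob (a joint): Angle of the zero knob, rad: 0 at rest, grows clockwise seen from above, stop at 1.05 (60 degrees). A spring returns it to 0 when let go; about 0.07 N m at the stop.
- plug_grip (a point): Centre of the wing (flat upright grip) on top of the winged plug, on its axis. The wing is 36 long (plug's x), 12 thick (plug's y), 10 up and 10 down from here. Below it a neck 14 in diameter, then a flange 38 in diameter, 23 to 28 below. The plug hangs upright in a rack hole, flange on the rack's top. The other two plugs have a hexagonal and a round knurled head.
- wing_plug: The winged plug, plain steel, 140 g, 68 high; origin at its lower tip, on its axis, 58 below the wing's centre; x along wing, z up. Tip 10 in diameter to 8 up, taper to 12 up, barrel 18 in diameter up to the flange, which is 30 to 35 up. Two ears along x (parallel to the wing), 27 across over both, 5 wide, are 9 to 19 up. It is the same after a half turn.
- socket_rim (a point): Centre of the bayonet socket's mouth, at the top of its rim, 14 above the deck: an upright aluminium ring 52 in outer diameter, bore 21, with two entry slots along the tester's x axis, 9 wide, 32 across over both, a black index mark behind each. The plug enters with wing and ears along the tester's x. Fully home, its flange lies on the rim and the wing's centre is 28 above the rim.
- seat_press (a joint): How far the sprung seat in the socket is pressed down, m. 0: the plug's tip just meets it, flange 10 mm above the rim, ears in the slots and unable to turn. The plug can turn once pressed 7 mm or more. 0.010: flange on the rim, fully home. The spring gives 3.5 N at 0, 8.5 N at 0.010. Turned but not pressed, the plug rides up 4 mm until its ears meet the lip.
- seat_turn (a joint): Angle of the seat, rad: 0 at rest, grows clockwise seen from above, stop at 1.57. The plug's ears drive it, with about 0.1 rad of play either way. A spring (0.04 N m at rest, 0.1 at the stop) turns it back when the plug is let go, and the plug then pops up.
- rack: White plastic block, fixed, 250 (its x) by 70 by 45 high; origin at the centre of its underside. Three upright holes 31 in diameter, right through, on its x axis at -78, 0 and +78, each with one plug; which plug is in which hole changes, and so does their heading.
- hex_plug: Bystander: plug with a hexagonal head 28 across flats and a 38 flange, 61 high, hanging in the rack; origin at its tip, on its axis.
- knurled_plug: Bystander: plug with a round knurled head 30 in diameter and a 38 flange, 57 high, hanging in the rack; origin at its tip, on its axis.
- tub_a: Bystander: amber tub with a black lid, 80 in diameter, 42 high; origin at the centre of its underside.
- tub_b: Bystander: a second such tub, beyond the rack; origin at the centre of its underside.
- tweezers: Bystander: tweezers lying flat, 126 long, 14 wide, 7 high; origin at the centre of the underside.
- loupe: Bystander: black and steel loupe, 38 in diameter, 32 high; origin at the centre of its underside.
- solvent_bottle: Bystander: bottle 48 in diameter, 90 high; origin at the centre of its underside.
Not all that is in view belongs to the job. Leave any orange or turquoise look-alike of the wing_plug alone.

How it is judged:
By the outcome, as a careful person would: the job done as asked, in the order asked, and still so for the second after the job is handed in, while the arm keeps its last pose, push and grip.
It also fails if it takes over 64 s, if anything falls off the work surface, if the arm or the gripper's body presses on something with over 40 N, if the wrist force passes 120 N, or if a joint passes its speed limit or range.

## Robot

A 7-joint arm with a two-finger parallel gripper is mounted at the origin on the work surface. World frame = base frame: x ahead of the robot, y to its left, z up, the work surface at z = 0. Lengths are in m, angles in rad, forces in N, time in s.
With the tool pointing down it reaches from about 0.425 to 0.875 m from the base axis. Payload 8.4 kg.
Tool frame: the origin (TCP) lies midway between the tips of the shut fingers; the grasp point (between the pads) lies 19 mm behind it; y points along the fingers, z is the direction in which the jaws open and shut, and the axes are right-handed (so a half turn about y gives the same grasp; the last joint's range is limited). The gripper opens to 85 mm and grips with 20 to 120 N. Pads are 22 mm wide; open, the fingers measure 114 mm over their backs; the gripper's body (76 mm by 85 mm) begins 54 mm behind the grasp point. The pads swing forward as they close: fully open they stand 13 mm farther back than shut.
Start: joints at [-1.305, 0.333, 0.04, 1.465, -0.013, 1.343, -0.059], TCP at [0.232, 0.607, 0.231] pointing down, gripper open.
Joint ranges: [-2.58, 2.58], [-0.38, 2.09], [-1.3, 1.39], [0.25, 2.4], [-1.5, 4.64], [0.08, 2.09], [-2.65, 2.65]. Speed limits (rad/s): [2.22, 2.22, 2.79, 2.79, 3.14, 3.14, 3.14].

## Interface

Orientations are given as a rotation vector (axis times angle).
In Python, from rig import manip gives the robot as it stands. The module is installed in compiled form; this text tells all that it offers. Calls block until the motion is done:
- manip.goto(position, orientation): joint-space move of the TCP to a pose.
- manip.move_straight(position, attitude=None, velocity=0.15, contact_N=None): straight line of the TCP; attitude=None keeps the orientation; velocity is the mean speed in m/s. With contact_N (N) it stops when the force on the tool has changed by that much, and returns True; else False.
- manip.movej(angles): joint-space move.
- manip.move_gripper(opening, strength=None): finger opening in m; strength is the grip in N (None keeps the last); returns when the fingers have stopped.
- manip.dwell(seconds).
- manip.inverse_kinematics(position, orientation): joint angles nearest the present ones, or None.
- manip.camera(name): name is "side" or "top" or "wrist"; returns a dict with "image" (420x560x3 uint8, red, green, blue), "fx", "fy", "cx", "cy" (pixels), "xyz" and "orientation" of the camera in the world; the wrist camera has in their place "mount" (4x4, takes a point from camera to tool coordinates, whose origin is the TCP and whose axes are the tool frame's). Camera axes: x right, y down, z forward; pixel columns grow to the right and rows downward; lengths in m; the calibration is good to about 2 mm. The wrist camera is an equidistant fisheye: a pixel r from the principal point sees the ray r / f radians off the axis. A picture is of the moment at which its call begins: read the wrist's pose just before it. There is no depth.
A pose or a line that the arm cannot do raises manip.IKError and nothing moves.
- manip.close_job(): hands the job in, once; it reports no verdict.
Readings, each from a call of its own:
- manip.get_t(): time.
- manip.get_joint_positions(): joint angles.
- manip.get_joint_vel(): joint speeds.
- manip.get_tau(): joint torques, N m.
- manip.get_tool_pos(): TCP position.
- manip.get_tool_rot(): TCP orientation.
- manip.get_wrist_force(): force on the tool from outside, world axes, zero at the start.
- manip.get_ft_torque(): the same for the moment, N m.
- manip.get_grip_width(): finger opening in m.
Only numpy, scipy, OpenCV 4.12 (cv2) and the standard library are available. Lean on these libraries where they do the work, as an engineer would, in place of code of your own. Each camera call takes 0.05 s, during which the arm holds its last target.

## Working session

There is one attempt and no reset: what is moved stays moved. The work goes in short steps, each a Python script; the robot and the scene stay as the last script left them, time stands still between calls to the robot, and variables do not carry over. Pictures are saved under pics/ and viewed, and the job is handed in when it is done.

```bash
mkdir -p pics; python3 - <<'E'
from rig import manip
import cv2,numpy as np
print(manip.get_t(),manip.get_tool_pos(),manip.get_tool_rot(),manip.get_grip_width())
for n in ["side","top","wrist"]:
    c=manip.camera(n); print(n,{k:(np.round(v,4).tolist() if k!='image' else 0) for k,v in c.items()})
    cv2.imwrite(f"pics/{n}0.png",c["image"][:,:,::-1])
E
```

```text
0.0 [0.23176174 0.60679745 0.23042638] [-1.55337245  0.28644984 -0.28617801] 0.08545868929233616
side {'image': 0, 'fx': 459.7969, 'fy': 459.7969, 'cx': 267.9938, 'cy': 210.8024, 'xyz': [0.5098, -0.7879, 0.7732], 'orientation': [-2.3576, 0.0307, -0.0159]}
top {'image': 0, 'fx': 522.8615, 'fy': 522.8615, 'cx': 274.784, 'cy': 207.4545, 'xyz': [0.3379, -0.064, 1.152], 'orientation': [-2.0935, 2.1491, -0.2169]}
wrist {'image': 0, 'fx': 325.1923, 'fy': 325.1923, 'cx': 279.5043, 'cy': 208.2088, 'mount': [[0.0004, 0.9478, 0.3189, -0.0818], [0.0005, -0.3189, 0.9478, -0.1422], [1.0, -0.0002, -0.0006, -0.0001], [0.0, 0.0, 0.0, 1.0]]}
```

View pics/side0.png

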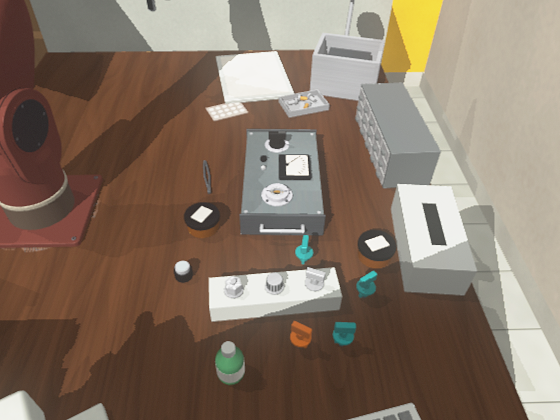

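View pics/top0.png

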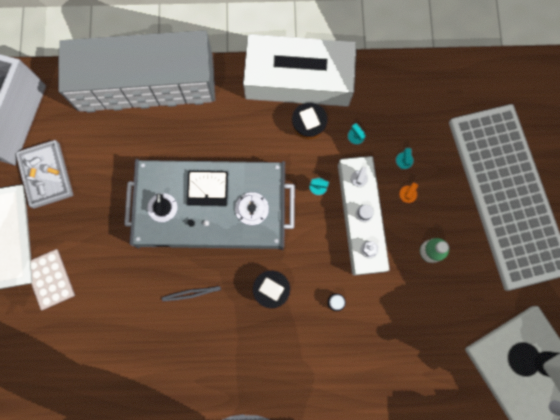

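View pics/wrist0.png

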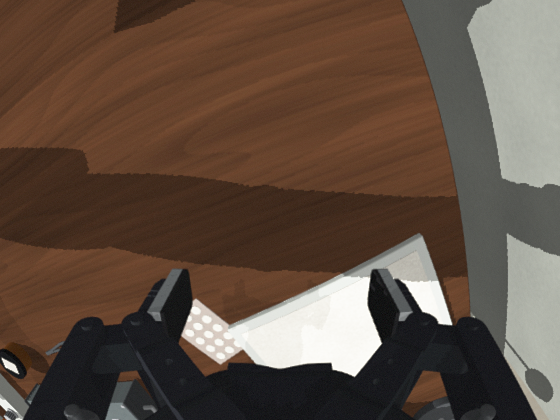

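The tester is near yaw 0. The knob is at top (162,205), the socket at top (252,208), and the winged plug at top (360,175) / side (315,278). I'll zoom in next.

```bash
cat > h.py <<'E'
import numpy as np,cv2
from scipy.spatial.transform import Rotation as R
CAM={}
def ray(c,u,v):
    d=np.array([(u-c['cx'])/c['fx'],(v-c['cy'])/c['fy'],1.]); 
    return np.array(c['xyz']),R.from_rotvec(c['orientation']).apply(d/np.linalg.norm(d))
def wray(c,pos,rot,u,v):
    p=np.array([(u-c['cx']),(v-c['cy'])])/c['fx']; r=np.linalg.norm(p)
    d=np.array([*(p/r*np.sin(r)),np.cos(r)]) if r>0 else np.array([0,0,1.])
    M=np.array(c['mount']);T=R.from_rotvec(rot)
    return pos+T.apply(M[:3,3]),T.apply(M[:3,:3]@d)
def plane(o,d,z): return o+d*(z-o[2])/d[2]
def meet(rays):
    A=np.zeros((3,3));b=np.zeros(3)
    for o,d in rays:
        P=np.eye(3)-np.outer(d,d);A+=P;b+=P@o
    x=np.linalg.solve(A,b)
    return x,[np.linalg.norm((np.eye(3)-np.outer(d,d))@(x-o)) for o,d in rays]
def wproj(c,pos,rot,X):
    M=np.array(c['mount']);T=R.from_rotvec(rot)
    q=M[:3,:3].T@(T.inv().apply(np.array(X)-pos)-M[:3,3])
    th=np.arctan2(np.hypot(q[0],q[1]),q[2]);n=q[:2]/np.hypot(q[0],q[1])
    return np.array([c['cx'],c['cy']])+n*th*c['fx']
def down(yaw):
    # tool y down; tool z (jaw axis) horizontal at angle yaw
    z=np.array([np.cos(yaw),np.sin(yaw),0]);y=np.array([0,0,-1.]);x=np.cross(y,z)
    return R.from_matrix(np.stack([x,y,z],1)).as_rotvec()
E
python3 - <<'E'
import cv2
t=cv2.imread('pics/top0.png');s=cv2.imread('pics/side0.png')
cv2.imwrite('pics/tc1.png',cv2.resize(t[150:260,120:300],None,fx=4.4,fy=4.4,interpolation=cv2.INTER_CUBIC))
cv2.imwrite('pics/tc2.png',cv2.resize(t[110:290,290:430],None,fx=3.3,fy=3.3,interpolation=cv2.INTER_CUBIC))
cv2.imwrite('pics/sc1.png',cv2.resize(s[120:245,230:335],None,fx=4.5,fy=4.5,interpolation=cv2.INTER_CUBIC))
cv2.imwrite('pics/sc2.png',cv2.resize(s[230:330,200:350],None,fx=5,fy=5,interpolation=cv2.INTER_CUBIC))
from rig import manip
from h import *
print(R.from_rotvec(manip.get_tool_rot()).as_matrix().round(2))
E
```

```text
[[ 0.93 -0.    0.36]
 [-0.36 -0.    0.93]
 [ 0.   -1.   -0.  ]]
```

View pics/tc1.png

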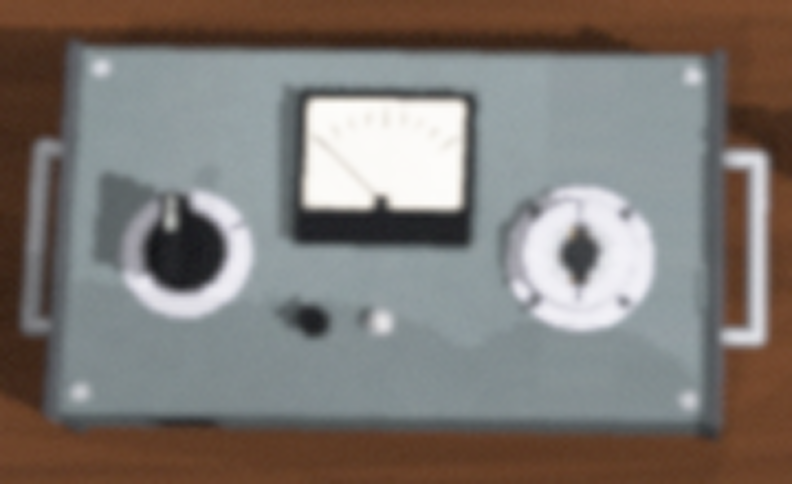

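View pics/tc2.png

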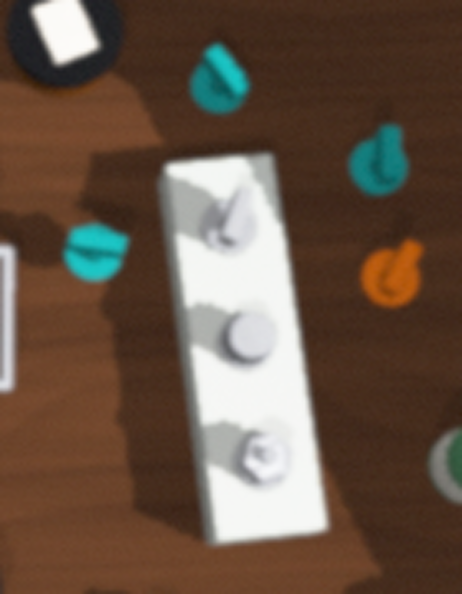

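View pics/sc1.png

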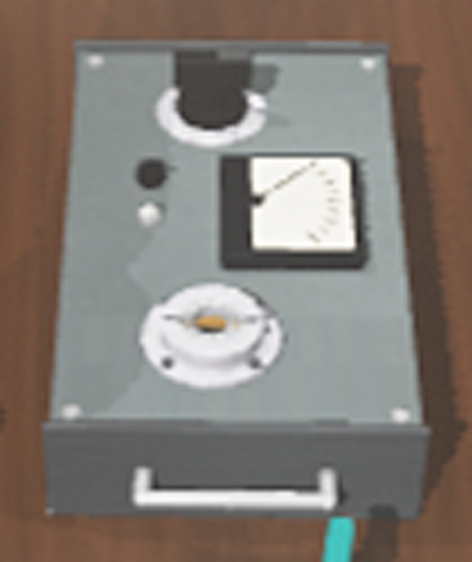

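View pics/sc2.png

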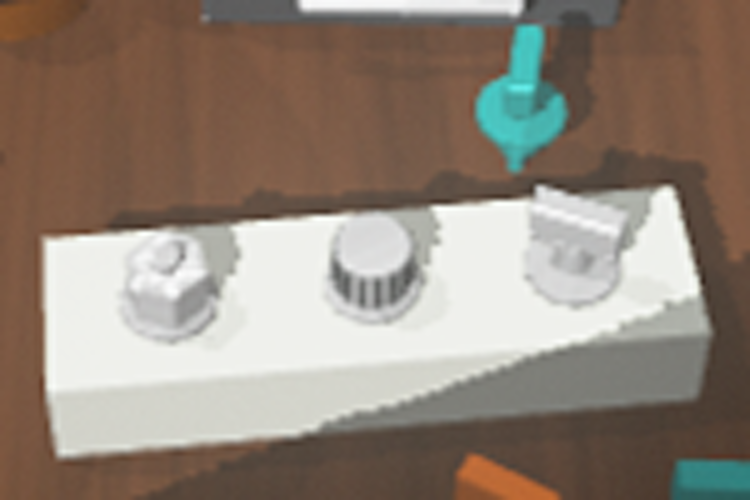

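```bash
python3 - <<'E'
from rig import manip
from h import *
t=manip.camera('top');s=manip.camera('side')
def T(u,v,o=(120,150),k=4.4): return ray(t,(u+.5)/k-.5+o[0],(v+.5)/k-.5+o[1])
def S(u,v,o=(230,120),k=4.5): return ray(s,(u+.5)/k-.5+o[0],(v+.5)/k-.5+o[1])
def show(n,a,b):
    x,e=meet([a,b]);print(n,x.round(4),np.round(e,4)[0]);return x
A=show('+x+y',T(100,68),S(368,63));B=show('+x-y',T(692,76),S(400,415))
C=show('-x+y',T(80,392),S(95,62));D=show('-x-y',T(688,401),S(71,411))
m=(A+B+C+D)/4; d=(A+C-B-D); d2=A+B-C-D
print('centre',m.round(4),'yaw',np.arctan2(-d[0],d[1]),np.arctan2(d2[1],d2[0]))
yaw=.5*(np.arctan2(-d[0],d[1])+np.arctan2(d2[1],d2[0]))
r=R.from_euler('z',yaw)
print('knob',m+r.apply([-.012,.098,.029]),'rim',m+r.apply([-.012,-.092,.014]))
show('rim',T(578,255),S(213,322))
P=lambda u,v:T(u,v,(290,110),3.3); Q=lambda u,v:S(u,v,(200,230),5)
show('wing top c',P(238,208),Q(583,210))
show('hex',P(263,455),Q(168,255)); show('knurl',P(249,335),Q(374,238))
print('flange plane',plane(*P(228,222),.05),plane(*Q(572,275),.05))
h=[plane(*P(u,v),.045) for u,v in((163,172),(272,153),(327,528),(213,543))];print(np.round(h,3))
E
```

```text
+x+y [0.6544 0.2087 0.0591] 0.0016
+x-y [ 0.6427 -0.0821  0.0596] 0.0017
-x+y [0.4943 0.2148 0.058 ] 0.0015
-x-y [ 0.4824 -0.0759  0.0597] 0.0013
centre [0.5685 0.0664 0.0591] yaw -0.04053021633409931 -0.038781189935243016
knob [0.56036354 0.1647658  0.08809084] rim [ 0.55283093 -0.02508483  0.07309084]
rim [ 0.5532 -0.0249  0.07  ] 0.0009
wing top c [ 0.6186 -0.2612  0.0813] 0.0024
hex [ 0.4616 -0.2697  0.0696] 0.0015
knurl [ 0.5388 -0.2651  0.0712] 0.0012
flange plane [ 0.62006443 -0.25959323  0.05      ] [ 0.61365304 -0.26897402  0.05      ]
[[ 0.657 -0.219  0.045]
 [ 0.668 -0.293  0.045]
 [ 0.418 -0.312  0.045]
 [ 0.41  -0.239  0.045]]
```

```bash
python3 - <<'E'
from rig import manip
from h import *
k=np.array([.5604,.1648,.088]);so=np.array([.553,-.025,.073]);w=np.array([.6186,-.2612,.073])
a=-.0397
for n,p,ys in (('knob',k+[0,0,.02],[90,60,30,-90,-120,-150]),('sock',so+[0,0,.03],[90,45,0,-90,-135,-180]),('wing',w,range(-180,180,30))):
    for y in ys:
        q=manip.inverse_kinematics(p,down(np.radians(y)+a)); print(n,y,None if q is None else np.round(q,2))
E
```

```text
knob 90 [-0.69  0.31  0.39  1.79 -0.13  1.07  1.28]
knob 60 [-0.74  0.31  0.45  1.79 -0.15  1.07  0.77]
knob 30 [-0.78  0.32  0.5   1.8  -0.17  1.07  0.27]
knob -90 [-0.9   0.34  0.65  1.8  -0.23  1.07 -1.78]
knob -120 [-1.27  0.58  1.22  1.82 -0.6   1.17 -2.  ]
knob -150 [-1.27  0.58  1.22  1.82 -0.6   1.17 -2.52]
sock 90 [-0.66  0.29  0.73  1.88 -0.23  1.05  1.7 ]
sock 45 [-0.69  0.3   0.77  1.88 -0.24  1.05  0.93]
sock 0 [-0.71  0.31  0.8   1.89 -0.25  1.05  0.15]
sock -90 [-0.78  0.33  0.88  1.89 -0.29  1.06 -1.38]
sock -135 [-1.    0.5   1.23  1.89 -0.53  1.12 -1.97]
sock -180 [-1.06  0.64  1.37  1.9  -0.69  1.2  -2.62]
wing -180 [-0.44  0.85  1.21  1.62 -0.83  1.27 -2.26]
wing -150 [-0.44  0.85  1.21  1.62 -0.83  1.27 -1.74]
wing -120 [-0.44  0.85  1.21  1.62 -0.83  1.27 -1.21]
wing -90 [-0.24  0.62  0.81  1.61 -0.49  1.13 -0.92]
wing -60 [-0.25  0.63  0.83  1.61 -0.5   1.13 -0.39]
wing -30 [-0.25  0.63  0.83  1.61 -0.5   1.13  0.14]
wing 0 [-0.25  0.62  0.82  1.61 -0.49  1.13  0.66]
wing 30 [-0.22  0.61  0.77  1.61 -0.46  1.12  1.15]
wing 60 [-0.22  0.61  0.78  1.61 -0.47  1.12  1.68]
wing 90 [-0.18  0.59  0.71  1.61 -0.42  1.11  2.17]
wing 120 [ 0.85  0.6  -0.72  1.55  0.42  1.15  2.1 ]
wing 150 [ 1.07  0.77 -1.1   1.54  0.71  1.27  2.45]
```

```bash
python3 - <<'E'
from rig import manip
from h import *
manip.goto([.5604,.1648,.20],down(np.pi/2-.0397)); manip.move_gripper(.05)
print(manip.get_t(),manip.get_joint_positions().round(3) if hasattr(manip.get_joint_positions(),'round') else manip.get_joint_positions())
p,r=manip.get_tool_pos(),manip.get_tool_rot();c=manip.camera('wrist');print(p)
cv2.imwrite('pics/w1.png',c['image'][:,:,::-1])
for X in ([.5604,.1648,.098],[.553,-.025,.073],[.5604,.1648,.088]): print(wproj(c,np.array(p),r,X))
E
```

```text
2.6833 [-0.71   0.224  0.406  1.691 -0.093  1.245  1.249]
[0.56040848 0.16492335 0.20002217]
[279.7143849 207.8738413]
[ 86.58135395 200.00695932]
[279.70715934 204.00319349]
```

View pics/w1.png

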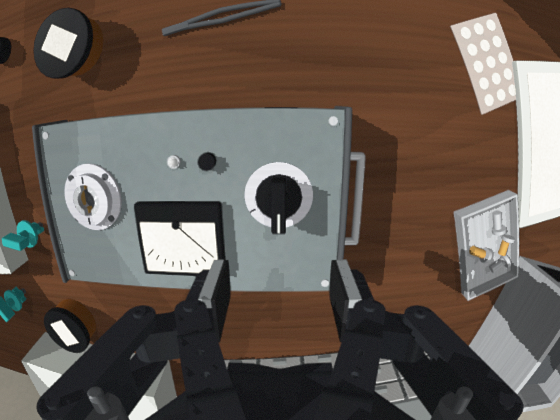

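```bash
python3 - <<'E'
import cv2
t=cv2.imread('pics/w1.png')
cv2.imwrite('pics/w1k.png',cv2.resize(t[150:250,230:330],None,fx=6,fy=6,interpolation=cv2.INTER_CUBIC))
cv2.imwrite('pics/w1s.png',cv2.resize(t[150:250,45:145],None,fx=6,fy=6,interpolation=cv2.INTER_CUBIC))
E
```

```text
(no output)
```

View pics/w1k.png

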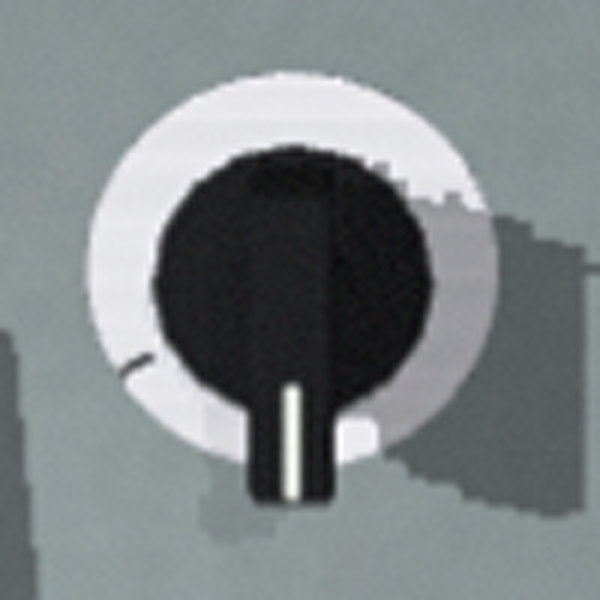

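View pics/w1s.png

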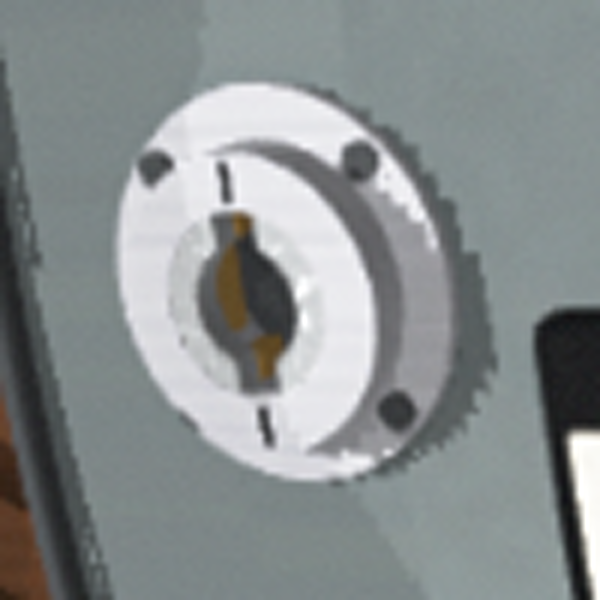

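```bash
python3 - <<'E'
from rig import manip
from h import *
p,r=np.array(manip.get_tool_pos()),manip.get_tool_rot();c=manip.camera('wrist')
f=lambda u,v,o:((u+.5)/6-.5+o[0],(v+.5)/6-.5+o[1])
K=lambda u,v,z:plane(*wray(c,p,r,*f(u,v,(230,150))),z).round(4)
S=lambda u,v,z:plane(*wray(c,p,r,*f(u,v,(45,150))),z).round(4)
print(K(295,283,.067),K(291.5,383,.098),K(291.5,500,.098))
print('rim',[S(u,v,.0735) for u,v in((222,162),(226,200),(262,405),(270,447),(247,316))])
E
```

```text
[0.5603 0.1639 0.067 ] [0.565  0.1634 0.098 ] [0.5818 0.1627 0.098 ]
rim [array([ 0.529 , -0.0255,  0.0735]), array([ 0.5353, -0.026 ,  0.0735]), array([ 0.5706, -0.0271,  0.0735]), array([ 0.5781, -0.0274,  0.0735]), array([ 0.5551, -0.0263,  0.0735])]
```

```bash
python3 - <<'E'
from rig import manip
from h import *
y0=np.pi/2-.0405; P=[.5602,.1638,.0715]
print('hit',manip.move_straight(P,down(y0),velocity=.12,contact_N=8),manip.get_t(),manip.get_tool_pos())
print('g',manip.move_gripper(.0,40),manip.get_grip_width(),np.round(manip.get_wrist_force(),1),manip.get_t())
m0=np.array(manip.get_ft_torque())
for d in (20,40,54,58,61,63):
    manip.move_straight(P,down(y0-np.radians(d)),velocity=.15)
    print(d,round(manip.get_t(),2),np.round(np.array(manip.get_ft_torque())-m0,3),np.round(manip.get_wrist_force(),1),manip.get_tool_pos())
c=manip.camera('wrist');cv2.imwrite('pics/w2.png',c['image'][:,:,::-1])
E
```

```text
hit False 4.0083 [0.56079049 0.16396544 0.07230994]
g False 0.015378242193490734 [-1.5 -0.6  6.6] 4.425
20 4.92 [ 0.075 -0.057  0.097] [-0.8 -0.4  5.6] [0.56060225 0.1641148  0.07216679]
40 5.42 [ 0.174 -0.136  0.116] [-0.7  0.4  6.1] [0.56066474 0.16425926 0.07217857]
54 5.82 [ 0.273 -0.257  0.125] [-0.2 -0.4  4.7] [0.56077578 0.16433828 0.07215724]
58 6.07 [ 0.291 -0.301  0.071] [0.3 1.4 4.3] [0.56080845 0.16439377 0.07217171]
61 6.32 [ 0.352 -0.303  0.061] [0.6 0.7 5.5] [0.56082693 0.16438396 0.07215777]
63 6.57 [ 0.346 -0.404  0.301] [0.  0.4 6. ] [0.56084235 0.16437698 0.07215191]
```

View pics/w2.png

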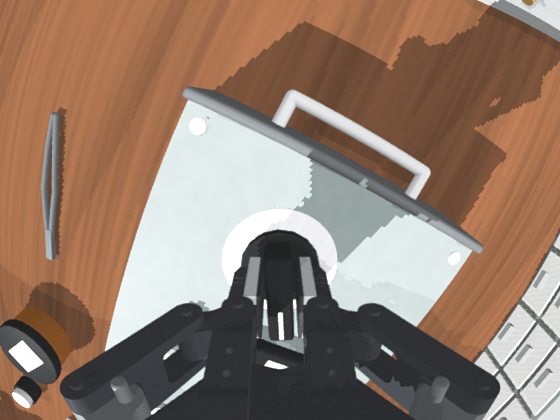

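```bash
python3 - <<'E'
from rig import manip
from h import *
m=R.from_rotvec(manip.get_tool_rot()).as_matrix();print(m.round(3), np.degrees(np.arctan2(m[1,2],m[0,2])),manip.get_grip_width())
i=cv2.imread('pics/w2.png');cv2.imwrite('pics/w2k.png',cv2.resize(i[190:390,200:360],None,fx=3.5,fy=2.9,interpolation=cv2.INTER_CUBIC))
t=manip.camera('top')['image'][:,:,::-1];cv2.imwrite('pics/t2.png',cv2.resize(t[150:260,120:300],None,fx=4.4,fy=4.4,interpolation=cv2.INTER_CUBIC))
E
```

```text
[[ 0.418  0.001  0.908]
 [-0.908  0.001  0.418]
 [-0.    -1.     0.002]] 24.71979394679226 0.015512470642065809
```

View pics/w2k.png

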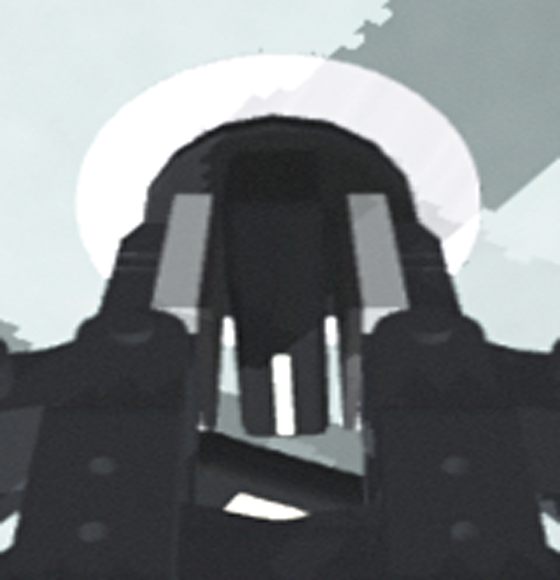

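View pics/t2.png

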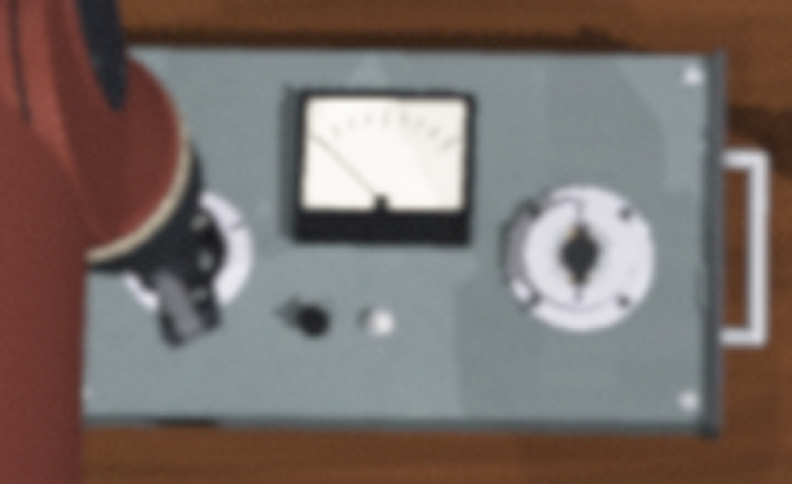

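```bash
python3 - <<'E'
from rig import manip
from h import *
y0=np.pi/2-.0405; P=[.5602,.1638,.0715]
for d in (65,67,69,71):
    manip.move_straight(P,down(y0-np.radians(d)),velocity=.15)
    M=np.mean([manip.get_ft_torque() for _ in range(3)],0)
    m=R.from_rotvec(manip.get_tool_rot()).as_matrix()
    print(d,round(manip.get_t(),2),np.round(M,3),87.68-np.degrees(np.arctan2(m[1,2],m[0,2])),np.round(manip.get_wrist_force(),1),manip.get_grip_width())
    if d==69 : pass
c=manip.camera('wrist');i=c['image'][:,:,::-1];cv2.imwrite('pics/w3k.png',cv2.resize(i[190:390,200:360],None,fx=3.5,fy=2.9,interpolation=cv2.INTER_CUBIC))
E
```

```text
65 6.92 [ 0.257 -0.051  0.437] 64.96739645158151 [1.2 1.2 5.3] 0.015485600276248835
67 7.17 [1.053 0.206 0.047] 66.96222499523795 [-0.9  4.1  6. ] 0.015344278278246271
69 7.42 [1.025 0.168 0.043] 68.96685927996293 [-1.1  4.8  5.6] 0.015403337484529054
71 7.67 [1.157 0.048 0.219] 70.96451566170957 [0.1 3.8 6.8] 0.015439421678791511
```

View pics/w3k.png

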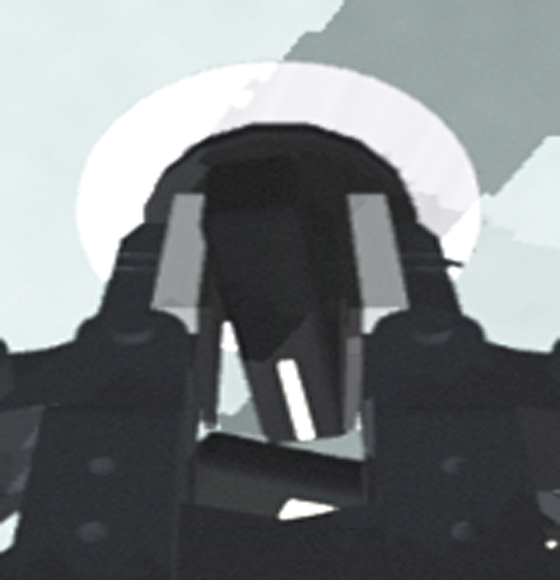

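```bash
python3 - <<'E'
from rig import manip
from h import *
manip.move_gripper(.07)
manip.dwell(.3)
c=manip.camera('wrist');cv2.imwrite('pics/w4.png',c['image'][:,:,::-1])
p=np.array(manip.get_tool_pos());manip.move_straight([p[0],p[1],.17],velocity=.2)
s=manip.camera('side');Q=lambda u,v:ray(s,(u+.5)/5-.5+200,(v+.5)/5-.5+230)
a=plane(*Q(537,190),.083);b=plane(*Q(628,228),.083);print(a,b,np.degrees(np.arctan2(*(b-a)[1::-1])))
c=manip.camera('wrist');cv2.imwrite('pics/w5.png',c['image'][:,:,::-1]);print(manip.get_t(),manip.get_joint_positions())
E
```

```text
[ 0.59951504 -0.25334178  0.083     ] [ 0.63183189 -0.27193798  0.083     ] -29.91757809005201
9.375 [-0.9116761   0.2743187   0.65621637  1.74092598 -0.17848003  1.18945691
  0.08498435]
```

View pics/w5.png

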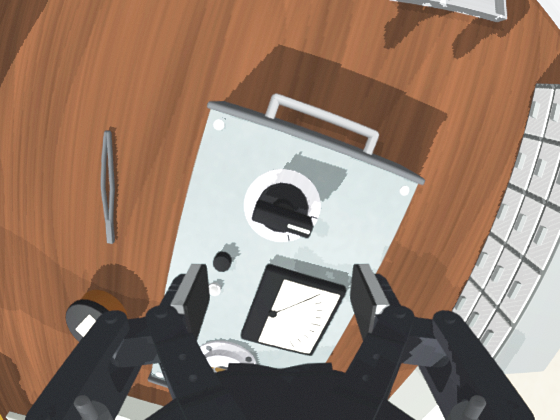

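The knob has sprung back: its bar is parallel to the tester's x axis at (283,222). Next is the plug.

```bash
python3 - <<'E'
from rig import manip
from h import *
manip.goto([.6165,-.2615,.18],down(np.radians(60)))
def shot(n):
    p,r=np.array(manip.get_tool_pos()),manip.get_tool_rot();c=manip.camera('wrist');i=c['image'][:,:,::-1]
    cv2.imwrite(f'pics/{n}.png',i);cv2.imwrite(f'pics/{n}z.png',cv2.resize(i[140:260,210:350],None,fx=5,fy=5,interpolation=cv2.INTER_CUBIC))
    print(n,p.tolist(),r.tolist(),manip.get_t())
shot('w6')
E
```

```text
w6 [0.6169692801372761, -0.2600485513330868, 0.17959317159120175] [-1.531081001983237, 0.40985541662289837, -0.408976473412825] 11.0083
```

View pics/w6.png

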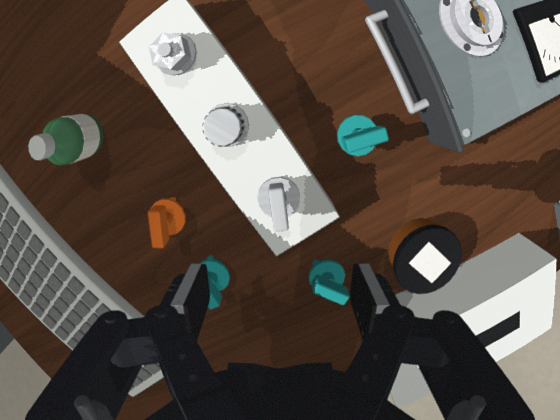

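View pics/w6z.png

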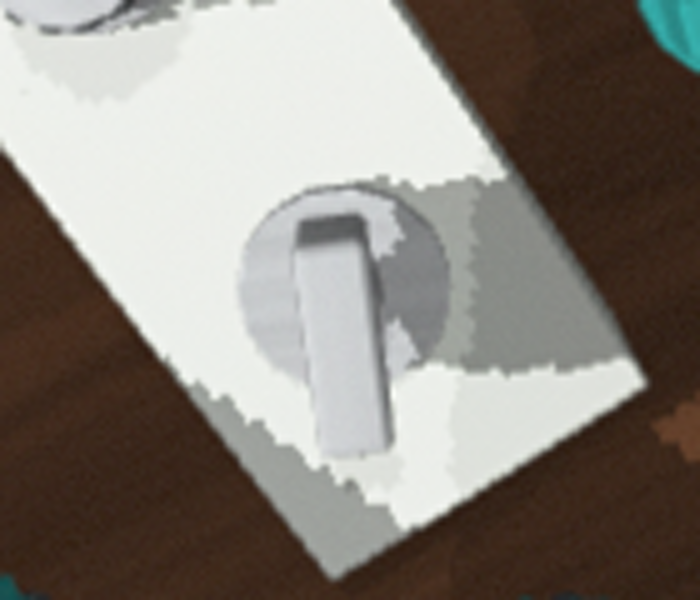

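```bash
python3 - <<'E'
from rig import manip
from h import *
c=manip.camera('wrist')
p=np.array([0.6169692801372761, -0.2600485513330868, 0.17959317159120175]);r=[-1.531081001983237, 0.40985541662289837, -0.408976473412825]
f=lambda u,v,z:plane(*wray(c,p,r,(u+.5)/5-.5+210,(v+.5)/5-.5+140),z)
for z in(.081,.083):
    a=f(332,244,z);b=f(356,452,z);print(z,a,b,(a+b)/2,np.linalg.norm(b-a),np.degrees(np.arctan2(*(b-a)[1::-1])))
print('flange',f(343,288,.05),'len', [f(297,248,.083),f(367,240,.083),f(392,447,.083),f(320,457,.083)])
print(manip.get_tool_pos(),manip.get_tool_rot(),manip.get_t())
E
```

```text
0.081 [ 0.60094767 -0.25406468  0.081     ] [ 0.63263434 -0.2680262   0.081     ] [ 0.616791   -0.26104544  0.081     ] 0.03462613271704209 -23.77885159891812
0.083 [ 0.60049232 -0.25377608  0.083     ] [ 0.63191591 -0.26762168  0.083     ] [ 0.61620411 -0.26069888  0.083     ] 0.0343386479461399 -23.77885159891816
flange [ 0.61584119 -0.26086659  0.05      ] len [array([ 0.59837353, -0.25870746,  0.083     ]), array([ 0.60260279, -0.24885154,  0.083     ]), array([ 0.63402627, -0.26224738,  0.083     ]), array([ 0.6298063 , -0.27301111,  0.083     ])]
[ 0.61709504 -0.25986124  0.17981704] [-1.53122293  0.40905832 -0.40866982] 11.0583
```

```bash
python3 - <<'E'
from rig import manip
from h import *
G=np.array([.616,-.2608]);rot=down(np.radians(66.2))
manip.move_gripper(.05)
manip.move_straight([*G,.11],rot,velocity=.15)
e=np.array(manip.get_tool_pos())[:2]-G;print('err',e)
print('hit',manip.move_straight([*(G-e),.0555],rot,velocity=.1,contact_N=8),manip.get_tool_pos())
manip.move_gripper(0,60);print(manip.get_grip_width(),np.round(manip.get_wrist_force(),1),manip.get_tool_pos(),manip.get_t())
q=manip.get_tool_pos()
c=manip.camera('wrist');cv2.imwrite('pics/w7.png',c['image'][:,:,::-1])
E
```

```text
err [ 0.00023101 -0.00035474]
hit False [ 0.61595821 -0.26073232  0.05580613]
0.011057590758147492 [-1.6  0.8  5.7] [ 0.61619001 -0.26068057  0.05626217] 13.1333
```

View pics/w7.png

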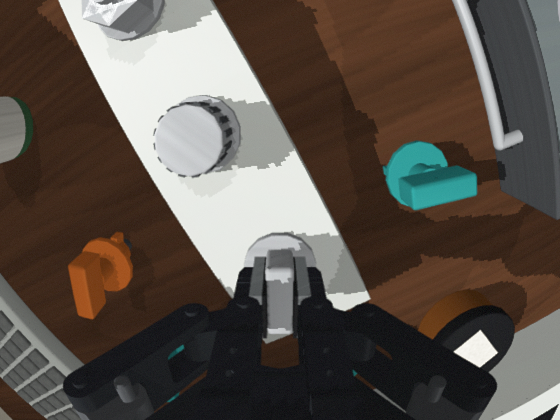

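```bash
python3 - <<'E'
from rig import manip
from h import *
manip.move_straight([.616,-.2608,.17],velocity=.15)
print(manip.get_grip_width(),np.round(manip.get_wrist_force(),1),manip.get_t())
rot=down(np.pi/2-.0400)
manip.goto([.603,-.026,.20],rot); manip.dwell(.2)
p,r=np.array(manip.get_tool_pos()),manip.get_tool_rot();c=manip.camera('wrist');i=c['image'][:,:,::-1]
np.savez('w8.npz',p=p,r=r)
cv2.imwrite('pics/w8.png',i);print(p,manip.get_t());u=wproj(c,p,r,[.5533,-.0255,.0735]);print(u)
x,y=int(u[0])-50,int(u[1])-50;print(x,y);cv2.imwrite('pics/w8z.png',cv2.resize(i[y:y+100,x:x+100],None,fx=6,fy=6,interpolation=cv2.INTER_CUBIC))
E
```

```text
0.011197475887734632 [ 0.7 -0.  -1.5] 14.1
[ 0.60298747 -0.02810629  0.19978983] 15.2917
[280.50184064 141.45927519]
230 91
```

View pics/w8.png

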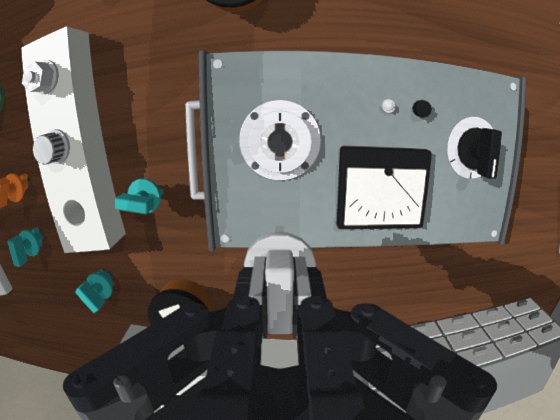

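View pics/w8z.png

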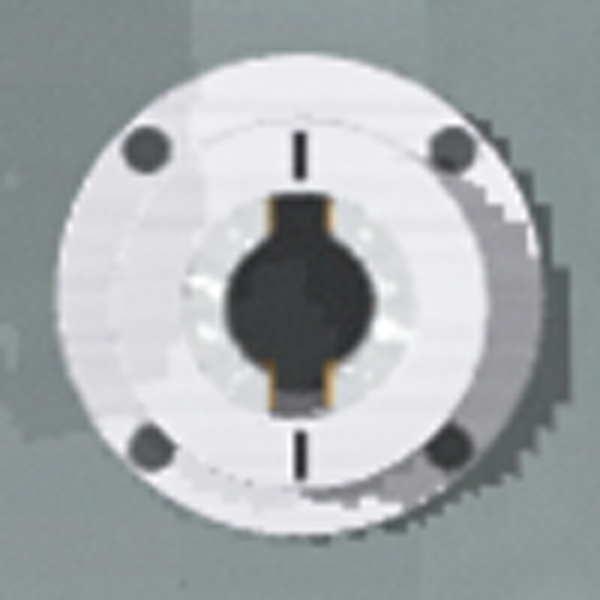

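```bash
python3 - <<'E'
from rig import manip
from h import *
c=manip.camera('wrist');d=np.load('w8.npz');p,r=d['p'],d['r']
f=lambda u,v,z:plane(*wray(c,p,r,(u+.5)/6-.5+230,(v+.5)/6-.5+91),z)
for z in (.072,.074): print(f(301,304,z),f(300,305,z))
a=f(300,155,.074);b=f(300,455,.074);print('slot yaw',np.degrees(np.arctan2(*(b-a)[1::-1])),np.linalg.norm(f(118,303,.074)-f(488,303,.074)))
t=manip.camera('top');s=manip.camera('side')
print(meet([wray(c,p,r,(301.5)/6-.5+230,304.5/6-.5+91),ray(t,578.5/4.4-.5+120,255.5/4.4-.5+150),ray(s,213.5/4.5-.5+230,322.5/4.5-.5+120)]))
print(manip.get_tool_pos(), R.from_rotvec(manip.get_tool_rot()).as_matrix().round(4))
E
```

```text
[ 0.55327606 -0.02612076  0.072     ] [ 0.55341027 -0.02626515  0.072     ]
[ 0.55303843 -0.02611023  0.074     ] [ 0.55317165 -0.02625355  0.074     ]
slot yaw -2.5014361248373946 0.05096839916625304
(array([ 0.5532038 , -0.02551588,  0.07060687]), [np.float64(0.0006560302283025332), np.float64(0.0010798657057847364), np.float64(0.001021478556494678)])
[ 0.60302336 -0.02667968  0.19989992] [[ 9.992e-01 -1.000e-04  4.110e-02]
 [-4.110e-02 -2.000e-04  9.992e-01]
 [-1.000e-04 -1.000e+00 -2.000e-04]]
```

```bash
python3 - <<'E'
from rig import manip
from h import *
for k in range(4):
    print(manip.get_tool_pos(),np.round(manip.get_joint_vel(),3),manip.get_t());manip.dwell(.1)
P=[];p=np.array(manip.get_tool_pos());r=manip.get_tool_rot();c=manip.camera('wrist')
g=cv2.cvtColor(c['image'],cv2.COLOR_RGB2GRAY)
m=(g<90).astype(np.uint8)
# hole: dark blob in rim
m[:, :230]=0;m[:,330:]=0;m[:91]=0;m[191:]=0
n,l,st,ce=cv2.connectedComponentsWithStats(m)
for i in range(1,n):
    if st[i,4]>60: print(st[i],ce[i],plane(*wray(c,p,r,st[i,0]+st[i,2]/2-.5,st[i,1]+st[i,3]/2-.5),.074))
print(p,manip.get_tool_pos())
E
```

```text
[ 0.60302336 -0.02667968  0.19989992] [-0.006 -0.002 -0.003  0.    -0.     0.002 -0.   ] 15.4417
[ 0.60299363 -0.02629351  0.19990503] [-0.005 -0.002 -0.002  0.    -0.002  0.     0.   ] 15.5417
[ 0.60297886 -0.0260541   0.1999695 ] [-0.003 -0.001 -0.002  0.001 -0.    -0.002 -0.001] 15.6417
[ 0.60301174 -0.02595476  0.1999925 ] [-0.001 -0.001  0.    -0.    -0.001 -0.002 -0.   ] 15.7417
[266 124  23  33 520] [276.98461538 140.40384615] [ 0.55199002 -0.02625659  0.074     ]
[ 0.6030164  -0.02595529  0.20003148] [ 0.60301474 -0.02593909  0.20002737]
```

```bash
python3 - <<'E'
from rig import manip
from h import *
p=np.array(manip.get_tool_pos());r=manip.get_tool_rot();c=manip.camera('wrist');i=c['image'][:,:,::-1]
np.savez('w9.npz',p=p,r=r,m=c['mount'])
T=R.from_rotvec(r)
for X in ([.018,-.029,0],[-.018,-.029,0],[0,-.029,0],[0,-.029,.006],[0,-.029,-.006]): print(X,wproj(c,p,r,p+T.apply(X)))
cv2.imwrite('pics/w9z.png',cv2.resize(i[230:350,220:340],None,fx=5,fy=5,interpolation=cv2.INTER_CUBIC))
cv2.imwrite('pics/w9s.png',cv2.resize(i[90:190,230:330],None,fx=6,fy=6,interpolation=cv2.INTER_CUBIC))
E
```

```text
[0.018, -0.029, 0] [280.15241548 337.76259533]
[-0.018, -0.029, 0] [280.20808952 269.75083556]
[0, -0.029, 0] [280.18092967 306.30495779]
[0, -0.029, 0.006] [294.3464121  306.23447826]
[0, -0.029, -0.006] [266.01321389 306.25354999]
```

View pics/w9z.png

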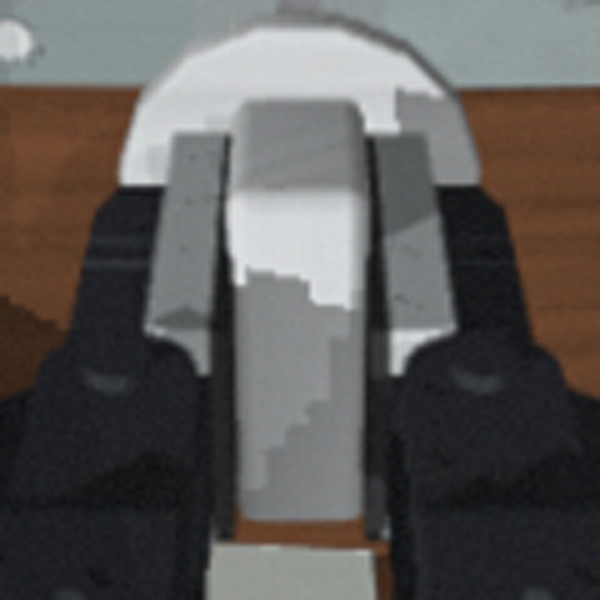

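View pics/w9s.png

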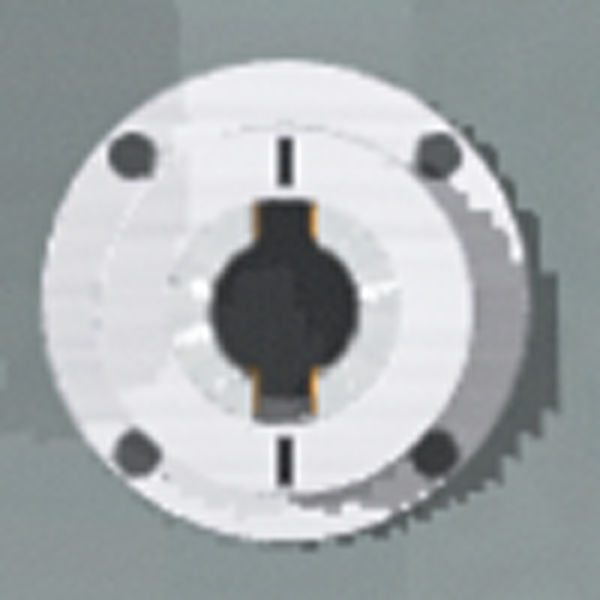

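```bash
python3 - <<'E'
from rig import manip
from h import *
d=np.load('w9.npz');p,r=d['p'],d['r'];c=manip.camera('wrist');T=R.from_rotvec(r)
def tool(u,v,y):
    o,dd=wray(c,p,r,u,v);o=T.inv().apply(o-p);dd=T.inv().apply(dd);return o+dd*(y-o[1])/dd[1]
for y in(-.029,-.027,-.025):
    a=tool(220+297/5-.5,230+192/5-.4,y);b=tool(220+300/5-.5,230+520/5-.4,y);print(y,a,b,(a+b)/2,b[0]-a[0])
# flange top front edge (tool y +.004..): 
print('flange front',tool(220+300/5-.5,230+18/5-.4,.006),tool(220+300/5-.5,230+18/5-.4,.0035))
for v in(305,308,311):
  print('sock',plane(*wray(c,p,r,230+286/6-.45,90+v/6-.45),.074))
print(p)
E
```

```text
-0.029 [-0.01880158 -0.029      -0.00051897] [ 0.01545079 -0.029      -0.00029404] [-0.00167539 -0.029      -0.0004065 ] 0.034252374789907836
-0.027 [-0.01768713 -0.027      -0.00052372] [ 0.0171702  -0.027      -0.00029483] [-0.00025847 -0.027      -0.00040927] 0.03485733160176567
-0.025 [-0.01657268 -0.025      -0.00052848] [ 0.01888961 -0.025      -0.00029561] [ 0.00115846 -0.025      -0.00041205] 0.035462288413623505
flange front [-0.01898896  0.006      -0.00028348] [-0.02004996  0.0035     -0.0002829 ]
sock [ 0.55231527 -0.02607682  0.074     ]
sock [ 0.55273305 -0.0260942   0.074     ]
sock [ 0.55315099 -0.02611158  0.074     ]
[ 0.60301474 -0.02593909  0.20002737]
```

```bash
python3 - <<'E'
from rig import manip
from h import *
rot=down(np.pi/2-.0415);X=[.5534,-.0257]
manip.move_straight([*X,.150],rot,velocity=.12);manip.dwell(.4);print(manip.get_tool_pos())
manip.move_straight([*X,.120],velocity=.06);manip.dwell(.3);p=np.array(manip.get_tool_pos());print(p,np.round(manip.get_wrist_force(),1),manip.get_t())
s=manip.camera('side')['image'][:,:,::-1];cv2.imwrite('pics/s10.png',cv2.resize(s[120:245,200:350],None,fx=5,fy=4.7,interpolation=cv2.INTER_CUBIC))
c=manip.camera('wrist');cv2.imwrite('pics/w10.png',c['image'][:,:,::-1])
E
```

```text
[ 0.55360131 -0.02573231  0.15009057]
[ 0.55356936 -0.02565938  0.1202603 ] [-0.8  0.3 -1.6] 18.075
```

View pics/s10.png

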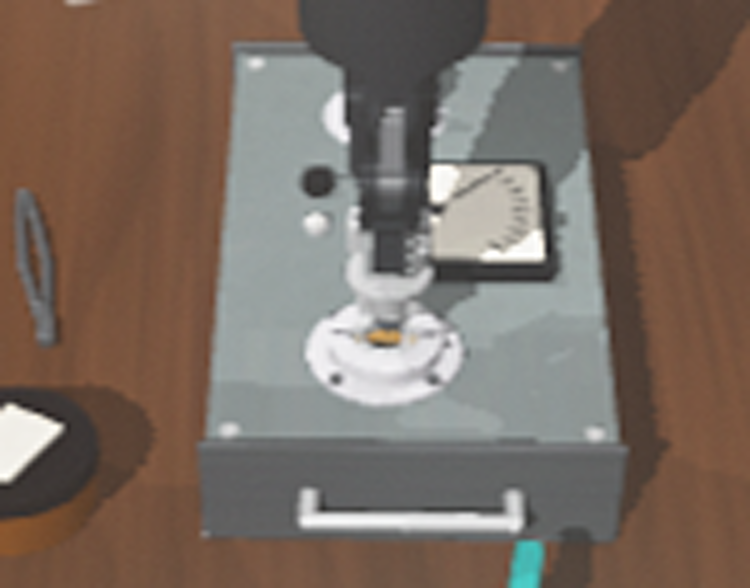

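View pics/w10.png

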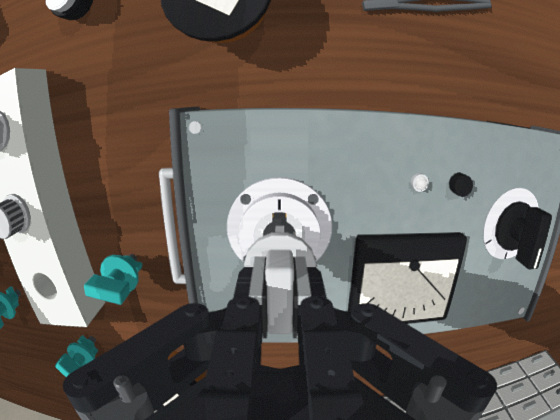

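The plug hangs upright over the socket, with the slot and index mark in line at (280,210). I'll go in.

```bash
python3 - <<'E'
from rig import manip
from h import *
X=[.5534,-.0257]
for z in (.108,.103,.098,.094,.090,.087,.085):
    h=manip.move_straight([*X,z],velocity=.03,contact_N=10)
    print(z,h,np.round(manip.get_tool_pos(),4),np.round(manip.get_wrist_force(),1),np.round(manip.get_ft_torque(),2),round(manip.get_t(),2))
    if h: break
E
```

```text
0.108 False [ 0.5533 -0.0258  0.1078] [ 1.2  0.1 -0.6] [-0.06 -0.01  0.02] 18.73
0.103 False [ 0.5533 -0.0257  0.1028] [ 0.2 -0.1 -2.4] [-0.01  0.05  0.07] 19.04
0.098 False [ 0.5532 -0.0257  0.0978] [ 0.4  0.  -1.5] [ 0.02 -0.03 -0.01] 19.36
0.094 False [ 0.5538 -0.0258  0.0942] [0.5 0.3 1.4] [-0.03 -0.22 -0.04] 19.64
0.09 False [ 0.5538 -0.0257  0.0902] [ 0.8 -0.3  3.4] [-0.05 -0.3  -0.03] 19.93
0.087 False [ 0.5538 -0.0257  0.0873] [0.5 0.3 5.6] [-0.07 -0.33 -0.01] 20.18
0.085 False [ 0.5539 -0.0257  0.0854] [ 1.5 -0.2  5.6] [-0.04 -0.22 -0.01] 20.43
```

```bash
python3 - <<'E'
from rig import manip
from h import *
X=[.5534,-.0257]
for z in (.084,.083,.082,.081,.080,.079):
    manip.move_straight([*X,z],velocity=.03); f=manip.get_wrist_force()
    print(z,np.round(manip.get_tool_pos(),4),np.round(f,1),np.round(manip.get_ft_torque(),2),round(manip.get_t(),2),manip.get_grip_width())
    if f[2]>16: break
s=manip.camera('side')['image'][:,:,::-1];cv2.imwrite('pics/s11.png',cv2.resize(s[120:245,200:350],None,fx=5,fy=4.7,interpolation=cv2.INTER_CUBIC))
E
```

```text
0.084 [ 0.5539 -0.0257  0.0849] [-0.6 -0.8  9.6] [-0.09  0.21  0.04] 20.68 0.011030151577978781
0.083 [ 0.554  -0.0257  0.0848] [-5.6 -0.  21.2] [0.   1.2  0.11] 20.93 0.010839405742335113
```

View pics/s11.png

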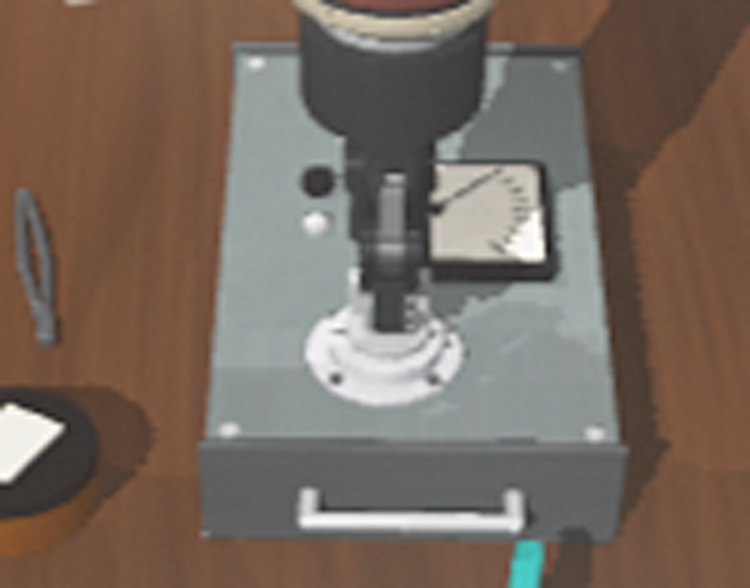

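```bash
python3 - <<'E'
from rig import manip
from h import *
X=[.5537,-.0257];y0=np.pi/2-.0415
manip.move_gripper(0,80)
for d in (15,35,55,75,85,90,94,97):
    manip.move_straight([*X,.0832],down(y0-np.radians(d)),velocity=.15)
    m=R.from_rotvec(manip.get_tool_rot()).as_matrix()
    print(d,(np.degrees(y0-np.arctan2(m[1,2],m[0,2]))).round(1),np.round(manip.get_tool_pos(),4),np.round(manip.get_wrist_force(),1),np.round(manip.get_ft_torque(),2),round(manip.get_t(),2))
c=manip.camera('wrist')['image'][:,:,::-1];cv2.imwrite('pics/w12.png',c)
cv2.imwrite('pics/w12z.png',cv2.resize(c[190:340,200:360],None,fx=4,fy=4,interpolation=cv2.INTER_CUBIC))
E
```

```text
15 15.0 [ 0.5545 -0.0259  0.0848] [-4.1 -1.1 18. ] [-0.08  0.84 -0.02] 21.6
35 35.0 [ 0.5545 -0.0262  0.0849] [-3.4 -1.8 20.4] [-0.26  0.92 -0.09] 22.1
55 55.1 [ 0.5544 -0.0264  0.0848] [-4.4 -1.2 20.7] [-0.4   1.    0.01] 22.6
75 75.1 [ 0.5543 -0.0266  0.0849] [-4.7 -2.2 21.9] [-0.42  1.24  0.02] 23.1
85 85.1 [ 0.5542 -0.0266  0.0849] [-5.7 -2.4 23.2] [-0.43  1.42 -0.04] 23.43
90 90.1 [ 0.5541 -0.0266  0.0848] [-6.9 -2.4 24.2] [-0.43  1.47  0.06] 23.68
94 94.1 [ 0.5541 -0.0266  0.0848] [-6.8 -2.1 24.2] [-0.48  1.53  0.02] 23.93
97 97.1 [ 0.554  -0.0266  0.0848] [-5.8 -1.1 24. ] [-0.46  1.55  0.01] 24.18
```

View pics/w12z.png

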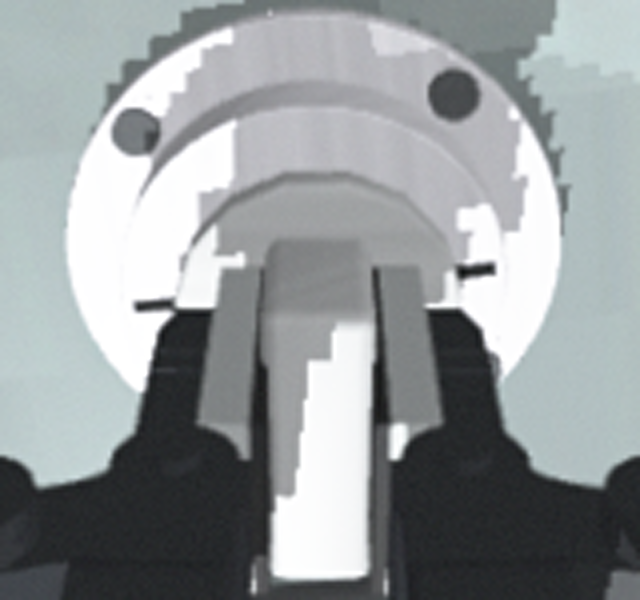

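```bash
python3 - <<'E'
from rig import manip
from h import *
X=[.5537,-.0257];y0=np.pi/2-.0415
def M(): return np.round(np.mean([(manip.dwell(.03),manip.get_ft_torque())[1] for _ in range(5)],0),3)
print(M(),np.round(manip.get_tau(),2)[6])
for d in (99,101,103):
    manip.move_straight([*X,.0832],down(y0-np.radians(d)),velocity=.15)
    m=R.from_rotvec(manip.get_tool_rot()).as_matrix()
    print(d,(np.degrees(y0-np.arctan2(m[1,2],m[0,2]))).round(1),np.round(manip.get_tool_pos(),4),np.round(manip.get_wrist_force(),1),M(),np.round(manip.get_tau(),2)[6],round(manip.get_t(),2))
c=manip.camera('wrist')['image'][:,:,::-1]
cv2.imwrite('pics/w13z.png',cv2.resize(c[190:340,200:360],None,fx=4,fy=4,interpolation=cv2.INTER_CUBIC))
E
```

```text
[-0.424  1.531  0.036] -0.02
99 99.1 [ 0.554  -0.0266  0.0849] [-7.1 -2.1 23.9] [-0.39   1.543  0.085] -0.1 24.81
101 101.0 [ 0.554  -0.0266  0.0849] [-6.8 -1.6 23.5] [-0.378  1.527  0.25 ] -0.24 25.23
103 103.0 [ 0.5553 -0.0265  0.0849] [-1.1  0.1 16.1] [-0.457 -0.223 -0.013] 0.03 25.64
```

View pics/w13z.png

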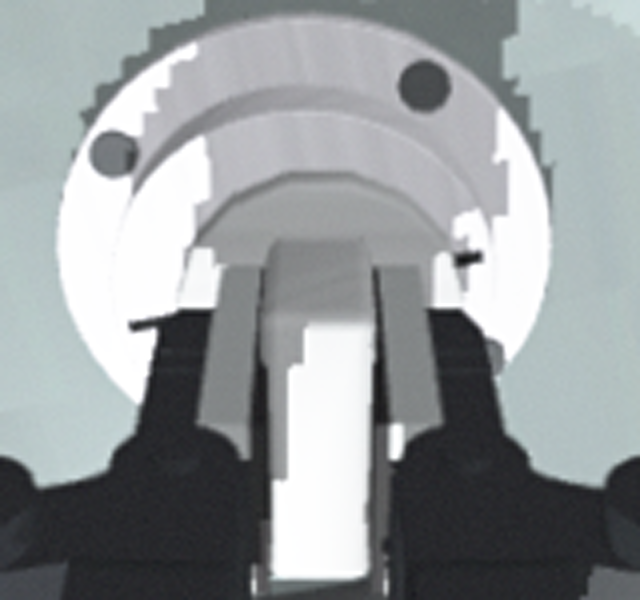

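```bash
python3 - <<'E'
from rig import manip
from h import *
p=manip.get_tool_pos()
manip.move_straight([.5545,-.0262,.0826],velocity=.03);manip.dwell(1.)
m=R.from_rotvec(manip.get_tool_rot()).as_matrix()
print((87.62-np.degrees(np.arctan2(m[1,2],m[0,2]))).round(1),np.round(manip.get_tool_pos(),4),np.round(manip.get_wrist_force(),1),np.round(manip.get_ft_torque(),2),manip.get_grip_width(),manip.get_t())
for n in('wrist','side','top'):
    cv2.imwrite(f'pics/f_{n}.png',manip.camera(n)['image'][:,:,::-1])
s=cv2.imread('pics/f_side.png');cv2.imwrite('pics/f_sz.png',cv2.resize(s[120:220,230:330],None,fx=6,fy=6,interpolation=cv2.INTER_CUBIC))
E
```

```text
103.0 [ 0.5557 -0.0265  0.0848] [-6.5  0.4 29.2] [ 0.05  1.26 -0.03] 0.010395379937099365 26.9417
```

View pics/f_wrist.png

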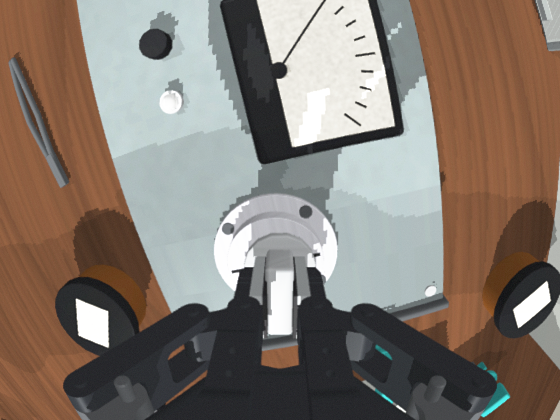

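View pics/f_sz.png

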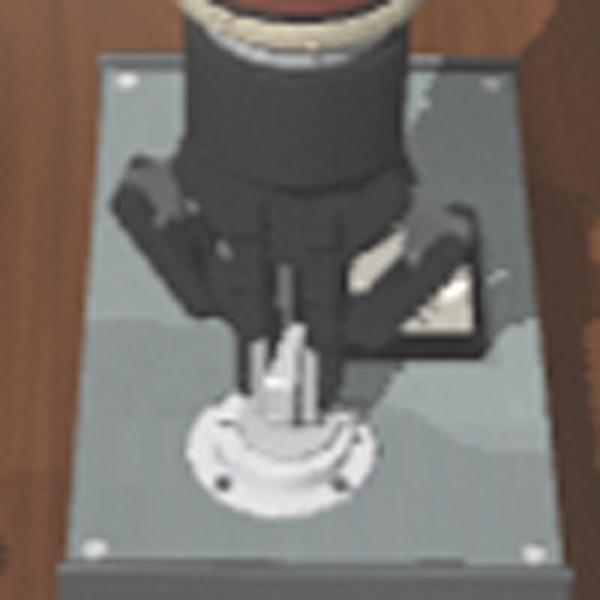

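```bash
python3 - <<'E'
from rig import manip
import numpy as np
manip.move_straight([.555,-.0263,.0831],velocity=.03);manip.dwell(.8)
print(np.round(manip.get_tool_pos(),4),np.round(manip.get_wrist_force(),1),np.round(manip.get_ft_torque(),2),manip.get_grip_width(),manip.get_t())
print(manip.close_job())
E
```

```text
[ 0.5557 -0.0264  0.0848] [-6.2  0.6 23.7] [ 0.04  1.19 -0.01] 0.010654378465135086 28.1417
the job is handed in; nothing more can be done
None
```

I zeroed the meter, put the winged plug into the socket, pressed it home and turned it clockwise. I handed the job in at 28.1 s of the 64 s, with the arm still holding the plug there.

- **Zero knob:** I turned it clockwise until the bar stopped at about 60° while the hand slid on past it to 71°. After I let go, the wrist picture showed the bar back along the tester's x axis. While it was gripped, the fingers read 15.4 mm on the 12 mm bar; I did not find out why, but the bar turned with the hand.
- **Plug seating:** It went into the slots without catching. Downward force rose along the spring, then jumped once the flange met the rim. The tool height stayed at 0.0848–0.0849 m from there on. The last downward push was about 24 N, and the side picture shows the flange on the rim.
- **Quarter turn:** The turning moment began to rise at about 99° and reached 0.25 N m at 101°. The wing slipped slightly in the grip by 103°, where the hand stayed. In the last wrist picture the wing still lay in line with the hand, about a quarter turn from the index marks.

**Checks that were weak or disagreed:**
- The final turning moment read about zero, while the seat spring should give about 0.1 N m. The evidence that the plug stayed turned is therefore the picture and the earlier rise, not that reading.
- A sideways force of about 6 N remained at the end.
- The fixed cameras and the wrist camera differed by about 1 mm on the socket's y position.

I saw no other object moved or touched, but I did not measure the bystanders again at the end.

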